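Catch the casting-flask trolley on its transfer rail

ROBOT

A 6-joint arm with a two-finger parallel gripper is mounted at the origin on the work surface. World frame = base frame: x ahead of the robot, y to its left, z up, the work surface at z = 0. Lengths are in m, angles in rad, forces in N, time in s.
With the tool pointing down it reaches from about 0.3 to 0.95 m from the base axis. Payload 3.1 kg.
Tool frame: the origin (TCP) lies midway between the tips of the shut fingers; the grasp point (between the pads) lies 19 mm behind it; z points along the fingers, x is the direction in which the jaws open and shut, and the axes are right-handed (so a half turn about z gives the same grasp; the last joint's range is limited). The gripper opens to 85 mm and grips with 20 to 120 N. Pads are 22 mm wide; open, the fingers measure 114 mm over their backs; the gripper's body (76 mm by 85 mm) begins 54 mm behind the grasp point. The pads swing forward as they close: fully open they stand 13 mm farther back than shut.
Start: joints at [1.131, 0.308, 1.634, -0, 1.2, -0.07], TCP at [0.226, 0.583, 0.231] pointing down, gripper open.
Joint ranges: [-3.06, 3.06], [-0.79, 1.96], [0.05, 2.63], [-1.19, 4.34], [0.05, 2.64], [-2.94, 2.94]. Speed limits (rad/s): [2.79, 2.79, 3.14, 3.14, 3.14, 3.14].

INTERFACE

Orientations are given as a rotation vector (axis times angle).
In Python, from plant import robot, imaging, ticket gives the robot as it stands. The module is installed in compiled form; this text tells all that it offers.
- The arm moves only by the tool step_arm, never from a script. Its argument "steps" is a list of rows, each an object of numbers: "gripper": the opening, from 0 (shut) to 1 (fully open); "x", "y", "z": the shift along the tool's x, y, z in m; "rx", "ry", "rz": the turn, a rotation vector about the tool's x, y, z in degrees. In form: [{"gripper": .., "x": .., "y": .., "z": .., "rx": .., "ry": .., "rz": ..}, ...]. A call has 1 to 12 rows; each row shifts and turns the commanded pose from where the row before left it, along the tool's axes as they then stand; what a row does not reach is not made up. A row lasts 1/12 s, in which the tool goes at most 41.7 mm and 7.16 degrees, less where a joint would pass 70% of its speed; a pose out of reach is approached as far as the arm can. A call with a gripper value outside its range is refused whole. The fingers move at their own pace and stop on an object; "grip_force" is the grip in N (left out, the last holds). Time passes only in rows, so rows that do not move let the fingers close. It gives the time, the measured TCP pose, the force and the opening at its end, in the units of the state.
- robot.get_obs(): the state, without advancing time (a new reading comes with each control period).
- imaging.camera(name): name is "scene" or "side" or "wrist"; returns a dict with "image" (480x640x3 uint8, red, green, blue), "fx", "fy", "cx", "cy" (pixels), "view" (4x4, takes a point from world to camera coordinates); the wrist camera has in their place "tool_from_camera" (4x4, takes a point from camera to tool coordinates, whose origin is the TCP and whose axes are the tool frame's). Camera axes: x right, y down, z forward; pixel columns grow to the right and rows downward; lengths in m; the calibration is good to about 2 mm. The wrist camera is an equidistant fisheye: a pixel r from the principal point sees the ray r / f radians off the axis. A picture is of the moment at which its call begins: read the wrist's pose just before it. There is no depth.
- ticket.finish_job(): hands the job in, once; it reports no verdict.
The state is a dict: "clock": time; "q": joint angles; "joint_velocities": joint speeds; "effort": joint torques, N m; "eef_pos": TCP position; "tcp_rot": TCP orientation; "contact_force": force on the tool from outside, world axes, zero at the start; "ft_torque": the same for the moment, N m; "gripper_width": finger opening in m.
Only numpy, scipy, OpenCV 4.12 (cv2) and the standard library are available. Lean on these libraries where they do the work, as an engineer would, in place of code of your own. Each camera call takes 0.05 s, during which the arm holds its last target. There are 200 camera calls.

TASK

Press the red paddle down to unlatch the trolley that carries the casting flask, and let it run down the rail untouched until its orange buffer plate is past the yellow line. Then catch it softly on that sprung plate with closed fingers giving way before it (a hard knock cracks the plaster mould: never press the spring in by more than 18 mm), bring it to a stand before the plate reaches the red line and hold it still there for a second or more. Finally let it down slowly, with no bump, until it rests fully home against the end stops, and take the hand away; leave the flask and the other things alone.

Things in the scene. Friction and masses are not known exactly. Their poses are not given: they have to be found in the camera images.
- rail: fixed sloped rail, 660 mm long, 90 mm wide; pose varies. Origin on the table under its middle; z up, y horizontal and uphill, x away from the robot. Running surface 75 mm above the table at y = 0, rising 34 mm per metre of y, from y = -320 to +340 mm. Red line across it at y = -260 mm.
- yellow_line (a point): middle of the yellow line across the rail's running surface, at rail y = -15 mm.
- end_stops (a point): on the running surface midway between two black end stops, rail y = -210 mm (their uphill faces). Each is 24 mm high, 14 mm long, at rail x = 20 to 40 mm either side; the middle is free. They stop the trolley's deck; the buffer plate passes above their tops.
- trolley (a joint): travel of the blue wheeled trolley down the rail (rail -y), m: 0 latched at the top, 0.44 home. Guided, cannot leave. Deck 84 x 100 mm, top 28 mm above the rail. 0.40 kg without flask; drag about 0.9 N s/m + 0.02 N. Unlatched: 0.24 m in about 1.5 to 1.7 s, then 0.22 to 0.31 m/s. The free plate's face is over the yellow line at 0.17, over the red at 0.415.
- buffer (a joint): how far the orange plate is pressed in against its spring, m: 0 free, 0.035 bottomed. Spring 80 N/m, damping 1.5 N s/m. Keep under 0.018; about 0.003 to 0.005 when the plate alone holds the trolley still on the slope.
- plate_face (a point): centre of the downhill face of the orange plate: upright, 70 mm wide across the rail, 60 mm high, 10 mm thick, centre 54 mm above the rail below it. With the spring free it is at rail x = 0, y = 155 mm minus the trolley's travel. 90 mm of space between it and the flask behind it (flask top 58 mm higher than this point).
- latch (a joint): angle of the latch rod along the robot's side of the rail, rad: 0 latched, grows as the paddle is pressed down, 0.65 at its stop; the trolley is free from about 0.45. 1 to 2 N at the paddle move it; it stays where it is left.
- paddle_top (a point): centre of the top of the red paddle, 40 x 45 mm, on the robot's side of the rail: rail x = -113 mm, y = -130 mm, 88 mm above the table when latched, tilted up towards the robot by 0.3 rad. It turns about the rod at rail x = -62 mm, 68 mm up, and goes down about 33 mm.
- flask: steel casting flask filled with white plaster, 70 mm diameter, 80 mm high, standing loose in a 10 mm deep square seat on the trolley, nominally 0.5 kg (0.35 to 0.7 kg). Origin at the centre of its underside, z up. Do not touch.
- yellow_jar: bystander: yellow jar, 64 mm diameter, 85 mm high, behind the rail; origin under its centre. Do not disturb.
- white_bottle: bystander: white bottle with green cap, 48 mm diameter, 100 mm high, behind the rail; origin under its centre. Do not disturb.
- soldering_block: bystander: black soldering block, 70 x 110 x 35 mm, behind the rail; origin under its centre. Do not disturb.

How it is judged:
On the way, in this order (a step that is already met when the one before it is completed fails the run):
1. the latch is open and the trolley runs freely, untouched, with its plate past the yellow line (value of joint trolley above 0.17 m and velocity of joint trolley above 0.15 m/s and contact force between the fingers and trolley below 0.2 N), for 0.03 s.
2. the trolley is caught on its buffer and held at a stand between the yellow and the red line for a second (value of joint trolley between 0.17 and 0.415 m and velocity of joint trolley between -0.03 and 0.03 m/s and value of joint buffer above 0.001 m), for 1 s.
At the end, for the whole second after the job is handed in: the trolley rests within 6 mm of its end stops, its buffer spring is free (within 4 mm), the flask stands upright (0.1 rad) and still in its seat (flask axis 115 to 135 mm from the plate face) (value of joint trolley above 0.434 m and linear speed of flask below 0.02 m/s and value of joint buffer below 0.004 m and angle between flask's own z axis and vertical below 0.1 rad and horizontal distance between flask and plate_face between 0.115 and 0.135 m); the robot touches nothing.
It fails at once if the sprung buffer is pressed in by more than 18 mm (a hard catch) (value of joint buffer above 0.018 m).
It fails at once if the trolley runs onto the end stops faster than 0.12 m/s (value of joint trolley above 0.43 m and velocity of joint trolley above 0.12 m/s).
It fails at once if the robot touches the trolley or its buffer before the buffer plate has reached the yellow line (value of joint trolley below 0.155 m and contact force between any of the arm, the fingers and trolley above 0.5 N).
It fails at once if the robot touches the flask, or it tips in its seat (angle between flask's own z axis and vertical above 0.2 rad or contact force between any of the arm, the fingers and flask above 1 N).
It fails at once if a jar, bottle or soldering block at the back is disturbed (distance of any of yellow_jar, white_bottle, soldering_block from where it was at the start of the episode above 0.04 m).
It also fails if it takes over 37 s, if anything falls off the work surface, if the arm or the gripper's body presses on something with over 40 N, if the wrist force passes 120 N, or if a joint passes its speed limit or range.

## Working session

There is one attempt and no reset: what is moved stays moved. The work goes in short steps, Python scripts to look and compute and a tool call to move; the robot and the scene stay as the last step left them, time stands still between calls to the robot, and variables do not carry over. Pictures are saved under pics/ and viewed, about 8 in all and at most 12, crops included, and the job is handed in when it is done.

Besides the shell and the picture viewer there is one more tool, called by a JSON object that holds its "op" and its "data", one argument or row to a line. step_arm: Moves the arm, as the interface text tells. Its arguments: {"type":"object","properties":{"steps":{"type":"array"},"grip_force":{"type":"number"}},"required":["steps"]}

```bash
mkdir -p pics; ls; python3 - <<'E'
from plant import robot, imaging
import cv2, numpy as np, pickle
o=robot.get_obs(); print(o)
d={}
for n in ("scene","side"):
    c=imaging.camera(n); d[n]=c
    cv2.imwrite(f"pics/{n}0.png",c["image"][:,:,::-1]); print(n,c["fx"],c["fy"],c["cx"],c["cy"]);print(np.round(c["view"],3))
pickle.dump(d,open("cams.pkl","wb"))
E
```

```text
pics
{'clock': 0.0, 'q': array([ 1.13128508e+00,  3.09028030e-01,  1.63521760e+00, -7.99266766e-06,
        1.19972100e+00, -6.97127771e-02]), 'joint_velocities': array([-1.94975691e-03,  5.50779832e-04, -9.69455862e-04,  2.58041280e-04,
       -7.14460369e-05,  1.83597024e-04]), 'effort': array([-1.70881445e-03, -4.15259600e+01, -2.76657701e+01, -2.67190189e-04,
        1.01720952e-02,  7.24928043e-06]), 'eef_pos': array([0.22556623, 0.58196855, 0.23001797]), 'tcp_rot': array([ 2.59098222,  1.77449025, -0.00320881]), 'contact_force': array([ 0.34940258, -0.13578013, -0.34364349]), 'ft_torque': array([-0.04097969, -0.03003952, -0.00055264]), 'gripper_width': 0.08527074991321192}
scene 589.9621243230307 589.9621243230307 317.7275277630653 236.82695385423168
[[-0.043  0.999 -0.009 -0.021]
 [ 0.579  0.018 -0.815 -0.234]
 [-0.814 -0.041 -0.579  1.561]
 [ 0.     0.     0.     1.   ]]
side 547.6042598649884 547.6042598649884 319.8851525369341 239.8719196423756
[[ 0.998 -0.069  0.014 -0.587]
 [-0.027 -0.562 -0.827  0.144]
 [ 0.065  0.824 -0.562  0.841]
 [ 0.     0.     0.     1.   ]]
```

View pics/scene0.png

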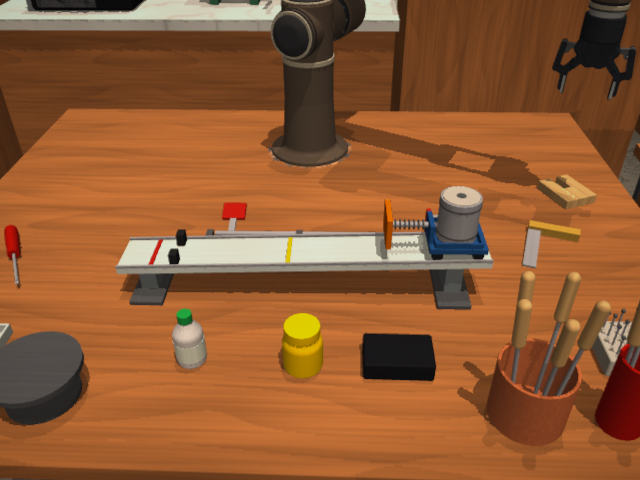

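View pics/side0.png

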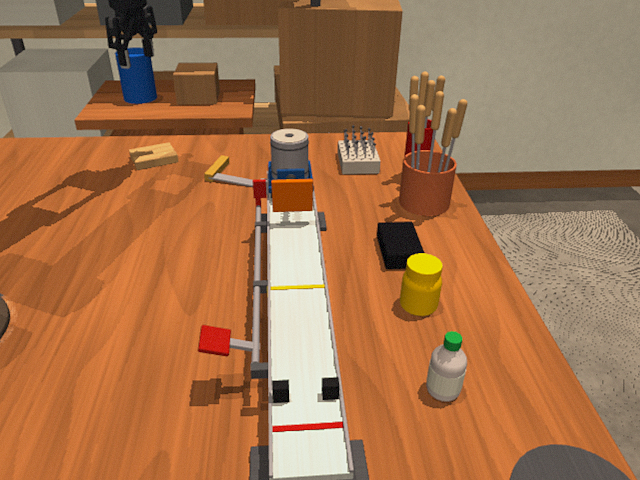

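Scene view: the paddle is at (234,211), the red line at (155,252), the yellow line at (289,250), and the plate at (388,225). Side view: the paddle is at (215,340), the yellow line at (298,287), the red line at (308,427), and the plate at (292,195). Next I'll measure these points.

```bash
cat > h.py <<'E'
import numpy as np, cv2
def mask(im,lo,hi,box):
    h=cv2.cvtColor(im,cv2.COLOR_RGB2HSV); m=cv2.inRange(h,lo,hi)
    z=np.zeros_like(m); x0,y0,x1,y1=box; z[y0:y1,x0:x1]=m[y0:y1,x0:x1]; return z
def cen(m):
    n,l,s,c=cv2.connectedComponentsWithStats(m); i=1+np.argmax(s[1:,4]); return c[i],s[i]
def P(c):
    return np.diag([1,1,1])@np.array([[c["fx"],0,c["cx"]],[0,c["fy"],c["cy"]],[0,0,1]])@c["view"][:3]
def ray(c,uv,z):
    V=c["view"];R=V[:3,:3];o=-R.T@V[:3,3]
    d=R.T@np.array([(uv[0]-c["cx"])/c["fx"],(uv[1]-c["cy"])/c["fy"],1]); return o+d*(z-o[2])/d[2]
def tri(a,ua,b,ub):
    X=cv2.triangulatePoints(P(a),P(b),np.float64(ua).reshape(2,1),np.float64(ub).reshape(2,1)).ravel(); return X[:3]/X[3]
E
python3 - <<'E'
import pickle; from h import *
d=pickle.load(open("cams.pkl","rb"));s=d["scene"];t=d["side"]
Y=((24,150,120),(34,255,255));R=((0,210,90),(4,255,255));O=((8,220,120),(16,255,255))
B={"yel":(Y,(275,232,300,266),(265,280,330,295),.0745),"red":(R,(140,235,170,270),(265,415,350,435),.0662),
"pad":(R,(215,195,252,225),(190,320,235,362),.088),"plate":(O,(380,195,396,255),(270,175,316,216),.13)}
out={}
for k,(c,b1,b2,z) in B.items():
    u,su=cen(mask(s["image"],*c,b1));v,sv=cen(mask(t["image"],*c,b2))
    print(k,u.round(1),su,v.round(1),sv,"tri",tri(s,u,t,v).round(4),"ray",ray(s,u,z)[:2].round(4),ray(t,v,z)[:2].round(4)); out[k]=(ray(s,u,z)+ray(t,v,z))/2
a=out["yel"];b=out["red"]; w=(a-b)[:2]; print("len",np.linalg.norm(w),"ang",np.arctan2(w[1],w[0]))
E
```

```text
yel [288.7 249.4] [286 237   6  25  97] [296.5 286.6] [271 284  53   6 147] tri [ 0.5508 -0.0075  0.0759] ray [ 0.5481 -0.0075] [ 0.5512 -0.0067]
red [155.6 251.6] [150 240  12  24  68] [307.5 426.6] [273 422  70  10 366] tri [ 0.5546 -0.2523  0.0679] ray [ 0.5512 -0.2529] [ 0.5554 -0.2521]
pad [234.1 210.4] [222 203  25  17 351] [214.4 340. ] [199 325  32  31 756] tri [ 0.439  -0.1241  0.0855] ray [ 0.4419 -0.123 ] [ 0.44   -0.1276]
plate [388.5 222.7] [385 199   8  50 265] [291.8 194.8] [ 272  179   41   33 1236] tri [0.549  0.1689 0.1359] ray [0.5382 0.1704] [0.5498 0.1769]
len 0.2454162566917103 ang 1.5857111675635733
```

{"op": "step_arm", "data": {
  "steps": [
    {"gripper": 0, "rz": 6.8},
    {"gripper": 0, "rz": 6.8},
    {"gripper": 0, "rz": 6.8},
    {"gripper": 0, "rz": 6.8},
    {"gripper": 0, "rz": 6.8},
    {"gripper": 0, "rz": 6.8},
    {"gripper": 0, "rz": 6.8},
    {"gripper": 0, "rz": 6.8},
    {"gripper": 0, "rz": 6.8},
    {"gripper": 0, "rz": 6.8},
    {"gripper": 0},
    {"gripper": 0}
  ],
  "grip_force": 30
}}

```text
invalid input at $.steps[0]: expected keys gripper, x, y, z, rx, ry, rz
```

{"op": "step_arm", "data": {
  "steps": [
    {"gripper": 0, "x": 0, "y": 0, "z": 0, "rx": 0, "ry": 0, "rz": 6.8},
    {"gripper": 0, "x": 0, "y": 0, "z": 0, "rx": 0, "ry": 0, "rz": 6.8},
    {"gripper": 0, "x": 0, "y": 0, "z": 0, "rx": 0, "ry": 0, "rz": 6.8},
    {"gripper": 0, "x": 0, "y": 0, "z": 0, "rx": 0, "ry": 0, "rz": 6.8},
    {"gripper": 0, "x": 0, "y": 0, "z": 0, "rx": 0, "ry": 0, "rz": 6.8},
    {"gripper": 0, "x": 0, "y": 0, "z": 0, "rx": 0, "ry": 0, "rz": 6.8},
    {"gripper": 0, "x": 0, "y": 0, "z": 0, "rx": 0, "ry": 0, "rz": 6.8},
    {"gripper": 0, "x": 0, "y": 0, "z": 0, "rx": 0, "ry": 0, "rz": 6.8},
    {"gripper": 0, "x": 0, "y": 0, "z": 0, "rx": 0, "ry": 0, "rz": 6.8},
    {"gripper": 0, "x": 0, "y": 0, "z": 0, "rx": 0, "ry": 0, "rz": 6.8},
    {"gripper": 0, "x": 0, "y": 0, "z": 0, "rx": 0, "ry": 0, "rz": 0}
  ],
  "grip_force": 30
}}

```text
clock: 1.02
eef_pos: [0.2257, 0.5823, 0.2306]
tcp_rot: [3.14, 0.019, -0.001]
contact_force: [-0.8, 0.7, -0.4]
gripper_width: -0.0
```

{"op": "step_arm", "data": {
  "steps": [
    {"gripper": 0, "x": 0.0103, "y": 0.0354, "z": 0, "rx": 0, "ry": 0, "rz": 0},
    {"gripper": 0, "x": 0.0103, "y": 0.0354, "z": 0, "rx": 0, "ry": 0, "rz": 0},
    {"gripper": 0, "x": 0.0103, "y": 0.0354, "z": 0, "rx": 0, "ry": 0, "rz": 0},
    {"gripper": 0, "x": 0.0103, "y": 0.0354, "z": 0, "rx": 0, "ry": 0, "rz": 0},
    {"gripper": 0, "x": 0.0103, "y": 0.0354, "z": 0, "rx": 0, "ry": 0, "rz": 0},
    {"gripper": 0, "x": 0.0103, "y": 0.0354, "z": 0, "rx": 0, "ry": 0, "rz": 0},
    {"gripper": 0, "x": 0.0103, "y": 0.0354, "z": 0, "rx": 0, "ry": 0, "rz": 0},
    {"gripper": 0, "x": 0.0103, "y": 0.0354, "z": 0, "rx": 0, "ry": 0, "rz": 0},
    {"gripper": 0, "x": 0.0103, "y": 0.0354, "z": 0, "rx": 0, "ry": 0, "rz": 0},
    {"gripper": 0, "x": 0.0103, "y": 0.0354, "z": 0, "rx": 0, "ry": 0, "rz": 0},
    {"gripper": 0, "x": 0.0103, "y": 0.0354, "z": 0, "rx": 0, "ry": 0, "rz": 0},
    {"gripper": 0, "x": 0.0103, "y": 0.0354, "z": 0, "rx": 0, "ry": 0, "rz": 0}
  ]
}}

```text
clock: 2.02
eef_pos: [0.3554, 0.1581, 0.2313]
tcp_rot: [-3.141, -0.029, -0.001]
contact_force: [-0.0, -0.1, 0.0]
gripper_width: -0.0005
```

{"op": "step_arm", "data": {
  "steps": [
    {"gripper": 0, "x": 0.0103, "y": 0.0354, "z": 0, "rx": 0, "ry": 0, "rz": 0},
    {"gripper": 0, "x": 0.0103, "y": 0.0354, "z": 0, "rx": 0, "ry": 0, "rz": 0},
    {"gripper": 0, "x": 0.0103, "y": 0.0354, "z": 0, "rx": 0, "ry": 0, "rz": 0},
    {"gripper": 0, "x": 0.0103, "y": 0.0354, "z": 0, "rx": 0, "ry": 0, "rz": 0},
    {"gripper": 0, "x": 0.0103, "y": 0.0354, "z": 0.02, "rx": 0, "ry": 0, "rz": 0},
    {"gripper": 0, "x": 0.0103, "y": 0.0354, "z": 0.02, "rx": 0, "ry": 0, "rz": 0},
    {"gripper": 0, "x": 0.0103, "y": 0.0354, "z": 0.02, "rx": 0, "ry": 0, "rz": 0},
    {"gripper": 0, "x": 0.0103, "y": 0.0354, "z": 0.02, "rx": 0, "ry": 0, "rz": 0},
    {"gripper": 0, "x": 0, "y": 0, "z": 0.02, "rx": 0, "ry": 0, "rz": 0},
    {"gripper": 0, "x": 0, "y": 0, "z": 0.01, "rx": 0, "ry": 0, "rz": 0},
    {"gripper": 0, "x": 0, "y": 0, "z": 0, "rx": 0, "ry": 0, "rz": 0},
    {"gripper": 0, "x": 0, "y": 0, "z": 0, "rx": 0, "ry": 0, "rz": 0}
  ]
}}

```text
clock: 3.02
eef_pos: [0.4406, -0.1204, 0.1212]
tcp_rot: [-3.14, -0.025, 0.004]
contact_force: [-0.6, -0.4, 0.4]
gripper_width: -0.0
```

```bash
python3 - <<'E'
from plant import robot, imaging
import cv2
o=robot.get_obs(); print(o["clock"],o["eef_pos"],o["tcp_rot"],o["contact_force"])
c=imaging.camera("side");cv2.imwrite("pics/side1.png",c["image"][:,:,::-1])
E
```

```text
3.0167 [ 0.44064369 -0.12037588  0.12124528] [-3.14032003 -0.02520722  0.00354063] [-0.63375308 -0.35512946  0.37732395]
```

View pics/side1.png

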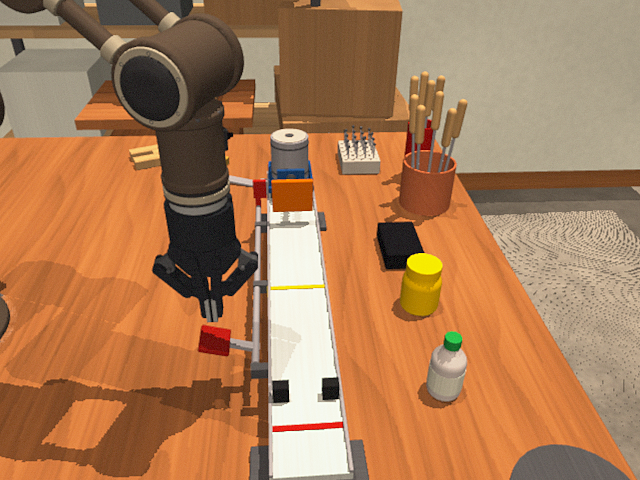

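The hand is over the paddle (fingertips near (210,315), paddle at (214,340)). Now I'll press it.

{"op": "step_arm", "data": {
  "steps": [
    {"gripper": 0, "x": -0.003, "y": 0.001, "z": 0.012, "rx": 0, "ry": 0, "rz": 0},
    {"gripper": 0, "x": 0, "y": 0.001, "z": 0.012, "rx": 0, "ry": 0, "rz": 0},
    {"gripper": 0, "x": 0, "y": 0, "z": 0.012, "rx": 0, "ry": 0, "rz": 0},
    {"gripper": 0, "x": 0, "y": 0, "z": 0.01, "rx": 0, "ry": 0, "rz": 0},
    {"gripper": 0, "x": 0, "y": 0, "z": 0.01, "rx": 0, "ry": 0, "rz": 0},
    {"gripper": 0, "x": 0, "y": 0, "z": 0.008, "rx": 0, "ry": 0, "rz": 0},
    {"gripper": 0, "x": 0, "y": 0, "z": 0, "rx": 0, "ry": 0, "rz": 0}
  ]
}}

```text
clock: 3.65
eef_pos: [0.4384, -0.1228, 0.0569]
tcp_rot: [-3.141, -0.024, 0.001]
contact_force: [-0.9, -0.4, -0.6]
gripper_width: -0.0001
```

```bash
cat > m.py <<'E'
import sys
from plant import robot, imaging
from h import *
# measure trolley travel: plate face from orange mask in the scene view (mean column vs. initial), height-following
def travel(c,dbg=False):
    m=mask(c["image"],(8,220,120),(16,255,255),(120,180,420,262))
    n,l,s,ce=cv2.connectedComponentsWithStats(m)
    ok=[i for i in range(1,n) if s[i,4]>60 and s[i,3]>20]
    if not ok: return None
    i=max(ok,key=lambda i:s[i,4]); u=ce[i]
    y=.17
    for _ in range(4):
        z=.129+.034*(y-.008); r=ray(c,u,z)
        # use plane x=.549-.0149*y along the ray
        V=c["view"];o=-V[:3,:3].T@V[:3,3]; d=r-o; k=(.5485-.0149*y-o[0])/d[0]; y=(o+k*d)[1]
    return y,s[i],u
if __name__=="__main__":
    o=robot.get_obs(); print(o["clock"],o["eef_pos"].round(4),o["contact_force"].round(2))
    c=imaging.camera("scene"); r=travel(c); y0=float(open("y0").read()) if len(sys.argv)>1 else 0
    print("y",r, "travel",None if r is None else y0-r[0])
    cv2.imwrite(f"pics/s_{o['clock']:.2f}.png",c["image"][:,:,::-1])
E
python3 - <<'E'
import pickle; from m import travel
r=travel(pickle.load(open("cams.pkl","rb"))["scene"]); print(r); open("y0","w").write(str(r[0]))
E
python3 m.py 1
```

```text
(np.float64(0.16962124215118446), array([385, 199,   8,  50, 265], dtype=int32), array([388.50566038, 222.69433962]))
3.65 [ 0.4384 -0.1228  0.0569] [-0.88 -0.35 -0.61]
y (np.float64(0.16516908526561652), array([382, 200,   8,  49, 264], dtype=int32), array([385.90530303, 223.3219697 ])) travel 0.004452156885567937
```

{"op": "step_arm", "data": {
  "steps": [
    {"gripper": 0, "x": 0, "y": 0, "z": -0.03, "rx": 0, "ry": 0, "rz": 0},
    {"gripper": 0, "x": 0.015, "y": 0, "z": -0.025, "rx": 0, "ry": 0, "rz": 0},
    {"gripper": 0, "x": 0.033, "y": -0.013, "z": 0, "rx": 0, "ry": 0, "rz": 0},
    {"gripper": 0, "x": 0.033, "y": -0.013, "z": 0, "rx": 0, "ry": 0, "rz": 0},
    {"gripper": 0, "x": 0.033, "y": -0.013, "z": 0, "rx": 0, "ry": 0, "rz": 0}
  ]
}}

```text
clock: 4.12
eef_pos: [0.5542, -0.0826, 0.1144]
tcp_rot: [3.141, 0.021, 0.004]
contact_force: [0.0, -0.1, 0.5]
gripper_width: -0.0001
```

```bash
python3 m.py 1
```

```text
4.1167 [ 0.5542 -0.0826  0.1144] [ 0.01 -0.12  0.55]
y (np.float64(0.11585782443305734), array([355, 200,   7,  49, 257], dtype=int32), array([357.69649805, 222.38521401])) travel 0.05376341771812712
```

```bash
cat > sim.py <<'E'
import numpy as np
def sim(rows,s0,v0,mf,face=.2345,lag=.04,dt=.0005,T=2.5,trace=False):
    m=.4+mf; s,v,h,b=s0,v0,0.,0.; cmd=np.concatenate([[0],np.cumsum(rows)])/1e3; tk=np.arange(len(cmd))/12
    mb=0;tc=None;out=[];hp=0
    for i in range(int(T/dt)):
        t=i*dt; h+=(np.interp(t,tk,cmd)-h)*dt/lag; vh=(h-hp)/dt;hp=h
        b=max(0,s-(face+h)); F=max(0,80*b+1.5*(v-vh)) if b>0 else 0
        if b>0 and tc is None: tc=(t,s,v-vh)
        v+=(m*9.81*.034-.02*np.sign(v)-.9*v-F)/m*dt; s+=v*dt; mb=max(mb,b)
        if trace and i%166==0: out.append((round(t,2),round(s,3),round(v,3),round(b*1e3,1)))
    return mb*1e3,s,v,tc,out
if __name__=="__main__":
    rows=[4,8,12,14,14,14,13,12,10,9,8,6,5,4,3,2,1,0]
    print(sum(rows))
    for mf in(.35,.5,.7):
        for ds in(-.012,-.006,0,.006,.012):
            for lag in (.02,.06):
                r=sim(rows,.167+ds,.222,mf,lag=lag); print(mf,ds,lag,round(r[0],1),round(r[1],3),round(r[2],3),[round(float(x),3) for x in r[3]])
E
python3 sim.py
```

```text
139
0.35 -0.012 0.02 12.7 0.377 -0.0 [0.774, 0.336, 0.131]
0.35 -0.012 0.06 11.5 0.377 0.0 [0.731, 0.326, 0.112]
0.35 -0.006 0.02 12.0 0.377 0.0 [0.726, 0.33, 0.12]
0.35 -0.006 0.06 10.6 0.377 -0.0 [0.674, 0.318, 0.096]
0.35 0 0.02 11.2 0.377 0.0 [0.673, 0.324, 0.104]
0.35 0 0.06 9.5 0.377 -0.0 [0.608, 0.308, 0.086]
0.35 0.006 0.02 10.2 0.377 -0.0 [0.611, 0.315, 0.093]
0.35 0.006 0.06 8.0 0.376 0.0 [0.532, 0.296, 0.075]
0.35 0.012 0.02 8.8 0.377 -0.0 [0.54, 0.304, 0.081]
0.35 0.012 0.06 6.8 0.377 -0.0 [0.448, 0.282, 0.069]
0.5 -0.012 0.02 15.6 0.377 -0.006 [0.694, 0.326, 0.141]
0.5 -0.012 0.06 14.0 0.377 -0.003 [0.646, 0.314, 0.115]
0.5 -0.006 0.02 14.8 0.377 -0.003 [0.647, 0.32, 0.12]
0.5 -0.006 0.06 12.8 0.377 0.0 [0.593, 0.306, 0.105]
0.5 0 0.02 13.7 0.377 0.0 [0.596, 0.312, 0.112]
0.5 0 0.06 11.4 0.377 -0.0 [0.532, 0.296, 0.096]
0.5 0.006 0.02 12.3 0.377 0.0 [0.538, 0.303, 0.101]
0.5 0.006 0.06 10.0 0.377 0.0 [0.467, 0.285, 0.088]
0.5 0.012 0.02 10.6 0.377 0.0 [0.474, 0.293, 0.088]
0.5 0.012 0.06 9.0 0.377 0.0 [0.398, 0.274, 0.087]
0.7 -0.012 0.02 19.3 0.379 -0.013 [0.63, 0.317, 0.143]
0.7 -0.012 0.06 17.3 0.378 -0.013 [0.584, 0.304, 0.125]
0.7 -0.006 0.02 18.2 0.378 -0.013 [0.587, 0.311, 0.13]
0.7 -0.006 0.06 15.8 0.378 -0.009 [0.534, 0.296, 0.118]
0.7 0 0.02 16.8 0.378 -0.011 [0.539, 0.304, 0.123]
0.7 0 0.06 14.3 0.378 -0.004 [0.48, 0.287, 0.108]
0.7 0.006 0.02 15.2 0.378 -0.006 [0.487, 0.295, 0.108]
0.7 0.006 0.06 13.0 0.378 -0.001 [0.424, 0.278, 0.104]
0.7 0.012 0.02 13.6 0.378 -0.002 [0.43, 0.286, 0.102]
0.7 0.012 0.06 11.9 0.378 -0.0 [0.365, 0.268, 0.102]
```

{"op": "step_arm", "data": {
  "steps": [
    {"gripper": 0, "x": -0.002, "y": 0, "z": 0.002, "rx": 0, "ry": 0, "rz": 0},
    {"gripper": 0, "x": 0, "y": 0, "z": 0, "rx": 0, "ry": 0, "rz": 0},
    {"gripper": 0, "x": 0, "y": 0, "z": 0, "rx": 0, "ry": 0, "rz": 0},
    {"gripper": 0, "x": 0, "y": 0, "z": 0, "rx": 0, "ry": 0, "rz": 0},
    {"gripper": 0, "x": 0, "y": 0, "z": 0, "rx": 0, "ry": 0, "rz": 0}
  ]
}}

```text
clock: 4.58
eef_pos: [0.5489, -0.0832, 0.1106]
tcp_rot: [-3.141, -0.021, 0.001]
contact_force: [-0.2, 0.7, 0.6]
gripper_width: 0.0001
```

```bash
python3 m.py 1
```

```text
4.5833 [ 0.5489 -0.0832  0.1106] [-0.16  0.72  0.59]
y (np.float64(0.030261943533354645), array([306, 201,   7,  49, 274], dtype=int32), array([308.86131387, 223.5       ])) travel 0.1393592986178298
```

```bash
python3 - <<'E'
from sim import sim
for rows in ([0,2,6,10,13,15,15,14,13,12,11,10,9,8,6,5,4,3,2,1,0],[0,3,7,11,14,15,15,14,13,12,11,9,8,7,5,4,3,2,1,0]):
  print(sum(rows))
  for mf in(.4,.5,.65):
    for ds in(-.006,0,.006):
      for lag in (.02,.06):
        r=sim(rows,.150+ds,.216,mf,face=.235,lag=lag,T=3); print(mf,ds,lag,round(r[0],1),round(r[1],3),round(r[2],3),[round(float(x),3) for x in r[3]])
E
```

```text
159
0.4 -0.006 0.02 10.3 0.398 -0.0 [0.748, 0.32, 0.093]
0.4 -0.006 0.06 8.7 0.397 0.0 [0.671, 0.301, 0.078]
0.4 0 0.02 9.3 0.397 0.0 [0.681, 0.309, 0.085]
0.4 0 0.06 7.5 0.397 -0.0 [0.589, 0.286, 0.067]
0.4 0.006 0.02 8.2 0.397 -0.0 [0.604, 0.296, 0.073]
0.4 0.006 0.06 6.4 0.397 0.0 [0.5, 0.271, 0.07]
0.5 -0.006 0.02 11.8 0.398 0.0 [0.682, 0.309, 0.102]
0.5 -0.006 0.06 10.0 0.398 0.0 [0.607, 0.29, 0.085]
0.5 0 0.02 10.7 0.398 -0.0 [0.619, 0.299, 0.09]
0.5 0 0.06 8.8 0.398 0.0 [0.533, 0.277, 0.081]
0.5 0.006 0.02 9.4 0.398 -0.0 [0.544, 0.286, 0.076]
0.5 0.006 0.06 7.9 0.398 0.0 [0.461, 0.264, 0.089]
0.65 -0.006 0.02 14.0 0.398 0.0 [0.62, 0.299, 0.108]
0.65 -0.006 0.06 12.0 0.399 -0.0 [0.549, 0.279, 0.097]
0.65 0 0.02 12.7 0.398 -0.0 [0.559, 0.288, 0.094]
0.65 0 0.06 10.8 0.399 -0.0 [0.487, 0.269, 0.099]
0.65 0.006 0.02 11.3 0.398 0.0 [0.493, 0.276, 0.089]
0.65 0.006 0.06 10.2 0.398 -0.0 [0.429, 0.259, 0.112]
154
0.4 -0.006 0.02 11.3 0.392 0.0 [0.787, 0.33, 0.104]
0.4 -0.006 0.06 9.4 0.392 0.0 [0.72, 0.313, 0.086]
0.4 0 0.02 10.0 0.392 -0.0 [0.726, 0.32, 0.092]
0.4 0 0.06 8.3 0.392 0.0 [0.644, 0.3, 0.074]
0.4 0.006 0.02 8.9 0.392 0.0 [0.656, 0.309, 0.078]
0.4 0.006 0.06 7.1 0.392 0.0 [0.557, 0.285, 0.065]
0.5 -0.006 0.02 12.4 0.393 0.0 [0.721, 0.319, 0.108]
0.5 -0.006 0.06 10.7 0.393 -0.0 [0.652, 0.301, 0.09]
0.5 0 0.02 11.4 0.393 0.0 [0.662, 0.31, 0.094]
0.5 0 0.06 9.5 0.393 0.0 [0.582, 0.289, 0.08]
0.5 0.006 0.02 10.3 0.393 0.0 [0.596, 0.299, 0.084]
0.5 0.006 0.06 8.3 0.393 -0.0 [0.507, 0.276, 0.079]
0.65 -0.006 0.02 14.8 0.393 0.001 [0.655, 0.309, 0.113]
0.65 -0.006 0.06 12.8 0.393 0.0 [0.59, 0.291, 0.099]
0.65 0 0.02 13.6 0.393 0.0 [0.601, 0.3, 0.104]
0.65 0 0.06 11.6 0.394 -0.0 [0.527, 0.279, 0.095]
0.65 0.006 0.02 12.2 0.393 0.0 [0.538, 0.288, 0.092]
0.65 0.006 0.06 10.4 0.393 0.0 [0.464, 0.268, 0.097]
```

{"op": "step_arm", "data": {
  "steps": [
    {"gripper": 0, "x": 0, "y": 0, "z": 0, "rx": 0, "ry": 0, "rz": 0},
    {"gripper": 0, "x": 0, "y": 0.002, "z": 0, "rx": 0, "ry": 0, "rz": 0},
    {"gripper": 0, "x": 0, "y": 0.006, "z": 0, "rx": 0, "ry": 0, "rz": 0},
    {"gripper": 0, "x": 0, "y": 0.01, "z": 0, "rx": 0, "ry": 0, "rz": 0},
    {"gripper": 0, "x": 0, "y": 0.013, "z": 0, "rx": 0, "ry": 0, "rz": 0},
    {"gripper": 0, "x": 0, "y": 0.014, "z": 0, "rx": 0, "ry": 0, "rz": 0},
    {"gripper": 0, "x": 0, "y": 0.014, "z": 0, "rx": 0, "ry": 0, "rz": 0},
    {"gripper": 0, "x": 0, "y": 0.013, "z": 0, "rx": 0, "ry": 0, "rz": 0}
  ]
}}

```text
clock: 5.3
eef_pos: [0.5512, -0.1569, 0.1108]
tcp_rot: [3.141, 0.021, 0.0]
contact_force: [0.2, -0.1, 0.2]
gripper_width: -0.0
```

```bash
python3 - <<'E'
from sim import sim
rows=[13,12.5]+[13,12,11,10,9,8,6,5,4,2,1,0]
for mf in(.35,.5,.7):
  for ds in(-.008,-.004,0,.004):
    r=sim(rows,.309-.26/6+ds,.255,mf,face=.309-.0255,lag=.02,T=2.5); print(mf,ds,round(r[0],1),round(r[1],3),round(r[2],3),[round(float(x),3) for x in r[3]])
E
```

```text
0.35 -0.008 9.9 0.393 -0.0 [0.226, 0.315, 0.099]
0.35 -0.004 9.4 0.393 -0.0 [0.185, 0.309, 0.101]
0.35 0 9.0 0.393 -0.0 [0.147, 0.303, 0.105]
0.35 0.004 8.7 0.393 0.0 [0.108, 0.297, 0.104]
0.5 -0.008 12.4 0.394 -0.0 [0.213, 0.313, 0.11]
0.5 -0.004 11.8 0.394 -0.0 [0.177, 0.308, 0.112]
0.5 0 11.2 0.394 0.0 [0.142, 0.302, 0.112]
0.5 0.004 10.8 0.394 0.0 [0.106, 0.297, 0.109]
0.7 -0.008 15.6 0.395 0.006 [0.205, 0.312, 0.12]
0.7 -0.004 14.8 0.395 0.005 [0.171, 0.307, 0.121]
0.7 0 14.0 0.395 0.004 [0.138, 0.302, 0.119]
0.7 0.004 13.4 0.395 0.002 [0.104, 0.297, 0.114]
```

{"op": "step_arm", "data": {
  "steps": [
    {"gripper": 0, "x": 0, "y": 0.014, "z": 0, "rx": 0, "ry": 0, "rz": 0},
    {"gripper": 0, "x": 0, "y": 0.013, "z": 0, "rx": 0, "ry": 0, "rz": 0},
    {"gripper": 0, "x": 0, "y": 0.012, "z": 0, "rx": 0, "ry": 0, "rz": 0},
    {"gripper": 0, "x": 0, "y": 0.01, "z": 0, "rx": 0, "ry": 0, "rz": 0},
    {"gripper": 0, "x": 0, "y": 0.009, "z": 0, "rx": 0, "ry": 0, "rz": 0},
    {"gripper": 0, "x": 0, "y": 0.008, "z": 0, "rx": 0, "ry": 0, "rz": 0},
    {"gripper": 0, "x": 0, "y": 0.006, "z": 0, "rx": 0, "ry": 0, "rz": 0},
    {"gripper": 0, "x": 0, "y": 0.005, "z": 0, "rx": 0, "ry": 0, "rz": 0},
    {"gripper": 0, "x": 0, "y": 0.004, "z": 0, "rx": 0, "ry": 0, "rz": 0},
    {"gripper": 0, "x": 0, "y": 0.002, "z": 0, "rx": 0, "ry": 0, "rz": 0},
    {"gripper": 0, "x": 0, "y": 0.001, "z": 0, "rx": 0, "ry": 0, "rz": 0},
    {"gripper": 0, "x": 0, "y": 0, "z": 0, "rx": 0, "ry": 0, "rz": 0}
  ]
}}

```text
clock: 6.3
eef_pos: [0.5524, -0.2387, 0.1108]
tcp_rot: [-3.141, -0.022, -0.0]
contact_force: [0.3, -0.7, -1.3]
gripper_width: -0.0002
```

```bash
python3 m.py 1; ls pics
```

```text
6.3 [ 0.5524 -0.2387  0.1108] [ 0.25 -0.68 -1.26]
y (np.float64(-0.22962117264860682), array([157, 204,  14,  49, 270], dtype=int32), array([163.21111111, 227.64814815])) travel 0.3992424147997913
s_3.65.png
s_4.12.png
s_4.58.png
s_6.30.png
scene0.png
side0.png
side1.png
```

{"op": "step_arm", "data": {
  "steps": [
    {"gripper": 0, "x": 0, "y": 0, "z": 0, "rx": 0, "ry": 0, "rz": 0},
    {"gripper": 0, "x": 0, "y": 0, "z": 0, "rx": 0, "ry": 0, "rz": 0},
    {"gripper": 0, "x": 0, "y": 0, "z": 0, "rx": 0, "ry": 0, "rz": 0},
    {"gripper": 0, "x": 0, "y": 0, "z": 0, "rx": 0, "ry": 0, "rz": 0},
    {"gripper": 0, "x": 0, "y": 0, "z": 0, "rx": 0, "ry": 0, "rz": 0},
    {"gripper": 0, "x": 0, "y": 0, "z": 0, "rx": 0, "ry": 0, "rz": 0},
    {"gripper": 0, "x": 0, "y": 0, "z": 0, "rx": 0, "ry": 0, "rz": 0},
    {"gripper": 0, "x": 0, "y": 0, "z": 0, "rx": 0, "ry": 0, "rz": 0},
    {"gripper": 0, "x": 0, "y": 0, "z": 0, "rx": 0, "ry": 0, "rz": 0},
    {"gripper": 0, "x": 0, "y": 0, "z": 0, "rx": 0, "ry": 0, "rz": 0},
    {"gripper": 0, "x": 0, "y": 0, "z": 0, "rx": 0, "ry": 0, "rz": 0},
    {"gripper": 0, "x": 0, "y": 0, "z": 0, "rx": 0, "ry": 0, "rz": 0}
  ]
}}

```text
clock: 7.35
eef_pos: [0.5523, -0.2388, 0.1108]
tcp_rot: [-3.141, -0.022, 0.0]
contact_force: [0.5, -0.5, 0.1]
gripper_width: 0.0001
```

{"op": "step_arm", "data": {
  "steps": [
    {"gripper": 0, "x": 0, "y": 0, "z": 0, "rx": 0, "ry": 0, "rz": 0},
    {"gripper": 0, "x": 0, "y": 0, "z": 0, "rx": 0, "ry": 0, "rz": 0},
    {"gripper": 0, "x": 0, "y": 0, "z": 0, "rx": 0, "ry": 0, "rz": 0},
    {"gripper": 0, "x": 0, "y": 0, "z": 0, "rx": 0, "ry": 0, "rz": 0},
    {"gripper": 0, "x": 0, "y": 0, "z": 0, "rx": 0, "ry": 0, "rz": 0},
    {"gripper": 0, "x": 0, "y": 0, "z": 0, "rx": 0, "ry": 0, "rz": 0},
    {"gripper": 0, "x": 0, "y": 0, "z": 0, "rx": 0, "ry": 0, "rz": 0},
    {"gripper": 0, "x": 0, "y": 0, "z": 0, "rx": 0, "ry": 0, "rz": 0}
  ]
}}

```text
clock: 8.02
eef_pos: [0.5523, -0.2388, 0.1108]
tcp_rot: [3.141, 0.022, 0.0]
contact_force: [0.3, -0.6, 0.1]
gripper_width: 0.0001
```

```bash
python3 m.py 1; python3 - <<'E'
from plant import imaging
import cv2
c=imaging.camera("side");cv2.imwrite("pics/side2.png",c["image"][:,:,::-1])
a=cv2.imread("pics/side2.png")[:,160:480];b=cv2.imread("pics/"+sorted(f for f in __import__("os").listdir("pics") if f.startswith("s_"))[-1])[:,90:410]
cv2.imwrite("pics/v2.png",cv2.hconcat([a,b]))
E
```

```text
8.0167 [ 0.5523 -0.2388  0.1108] [ 0.33 -0.56  0.07]
y (np.float64(-0.2298918732483724), array([157, 204,  14,  49, 267], dtype=int32), array([163.05617978, 227.62546816])) travel 0.39951311539955686
```

View pics/v2.png

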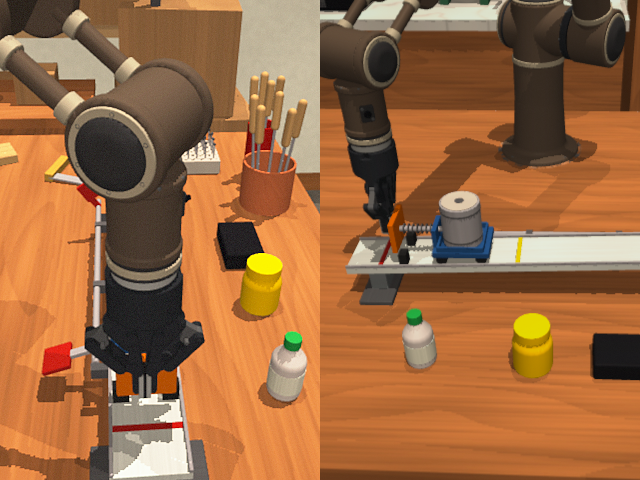

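The trolley is held just short of the red line (plate at about (397,228), red line at (386,252) in the right half; the fingers are on the plate in the left half). Now I'll let it down slowly.

{"op": "step_arm", "data": {
  "steps": [
    {"gripper": 0, "x": 0, "y": 0.001, "z": 0, "rx": 0, "ry": 0, "rz": 0},
    {"gripper": 0, "x": 0, "y": 0.002, "z": 0, "rx": 0, "ry": 0, "rz": 0},
    {"gripper": 0, "x": 0, "y": 0.0025, "z": 0, "rx": 0, "ry": 0, "rz": 0},
    {"gripper": 0, "x": 0, "y": 0.0025, "z": 0, "rx": 0, "ry": 0, "rz": 0},
    {"gripper": 0, "x": 0, "y": 0.0025, "z": 0, "rx": 0, "ry": 0, "rz": 0},
    {"gripper": 0, "x": 0, "y": 0.0025, "z": 0, "rx": 0, "ry": 0, "rz": 0},
    {"gripper": 0, "x": 0, "y": 0.0025, "z": 0, "rx": 0, "ry": 0, "rz": 0},
    {"gripper": 0, "x": 0, "y": 0.0025, "z": 0, "rx": 0, "ry": 0, "rz": 0},
    {"gripper": 0, "x": 0, "y": 0.0025, "z": 0, "rx": 0, "ry": 0, "rz": 0},
    {"gripper": 0, "x": 0, "y": 0.0025, "z": 0, "rx": 0, "ry": 0, "rz": 0},
    {"gripper": 0, "x": 0, "y": 0.0025, "z": 0, "rx": 0, "ry": 0, "rz": 0},
    {"gripper": 0, "x": 0, "y": 0.0025, "z": 0, "rx": 0, "ry": 0, "rz": 0}
  ]
}}

```text
clock: 9.12
eef_pos: [0.5527, -0.267, 0.1108]
tcp_rot: [-3.141, -0.022, 0.0]
contact_force: [-0.7, -0.1, -1.3]
gripper_width: 0.0001
```

{"op": "step_arm", "data": {
  "steps": [
    {"gripper": 0, "x": 0, "y": 0.0025, "z": 0, "rx": 0, "ry": 0, "rz": 0},
    {"gripper": 0, "x": 0, "y": 0.0025, "z": 0, "rx": 0, "ry": 0, "rz": 0},
    {"gripper": 0, "x": 0, "y": 0.0025, "z": 0, "rx": 0, "ry": 0, "rz": 0},
    {"gripper": 0, "x": 0, "y": 0.0025, "z": 0, "rx": 0, "ry": 0, "rz": 0},
    {"gripper": 0, "x": 0, "y": 0.0025, "z": 0, "rx": 0, "ry": 0, "rz": 0},
    {"gripper": 0, "x": 0, "y": 0.0025, "z": 0, "rx": 0, "ry": 0, "rz": 0},
    {"gripper": 0, "x": 0, "y": 0.0025, "z": 0, "rx": 0, "ry": 0, "rz": 0},
    {"gripper": 0, "x": 0, "y": 0.0025, "z": 0, "rx": 0, "ry": 0, "rz": 0},
    {"gripper": 0, "x": 0, "y": 0.0025, "z": 0, "rx": 0, "ry": 0, "rz": 0},
    {"gripper": 0, "x": 0, "y": 0.0025, "z": 0, "rx": 0, "ry": 0, "rz": 0},
    {"gripper": 0, "x": 0, "y": 0.0025, "z": 0, "rx": 0, "ry": 0, "rz": 0},
    {"gripper": 0, "x": 0, "y": 0.0025, "z": 0, "rx": 0, "ry": 0, "rz": 0}
  ]
}}

```text
clock: 10.12
eef_pos: [0.5531, -0.2969, 0.1108]
tcp_rot: [-3.141, -0.022, 0.0]
contact_force: [-0.1, 0.4, 0.2]
gripper_width: 0.0
```

```bash
python3 m.py 1
```

```text
10.1167 [ 0.5531 -0.2969  0.1108] [-0.15  0.39  0.2 ]
y (np.float64(-0.2801837274708495), array([129, 205,  15,  48, 257], dtype=int32), array([135.01945525, 227.09338521])) travel 0.449804969622034
```

{"op": "step_arm", "data": {
  "steps": [
    {"gripper": 0, "x": 0, "y": 0.0025, "z": 0, "rx": 0, "ry": 0, "rz": 0},
    {"gripper": 0, "x": 0, "y": 0.0025, "z": 0, "rx": 0, "ry": 0, "rz": 0},
    {"gripper": 0, "x": 0, "y": 0.0025, "z": 0, "rx": 0, "ry": 0, "rz": 0},
    {"gripper": 0, "x": 0, "y": 0.0025, "z": 0, "rx": 0, "ry": 0, "rz": 0},
    {"gripper": 0, "x": 0, "y": 0.01, "z": 0, "rx": 0, "ry": 0, "rz": 0},
    {"gripper": 0, "x": 0, "y": 0.015, "z": 0, "rx": 0, "ry": 0, "rz": 0},
    {"gripper": 0, "x": 0, "y": 0.02, "z": 0, "rx": 0, "ry": 0, "rz": 0},
    {"gripper": 0, "x": 0, "y": 0.02, "z": -0.01, "rx": 0, "ry": 0, "rz": 0},
    {"gripper": 0, "x": 0, "y": 0.02, "z": -0.02, "rx": 0, "ry": 0, "rz": 0},
    {"gripper": 0, "x": 0, "y": 0.01, "z": -0.03, "rx": 0, "ry": 0, "rz": 0},
    {"gripper": 0, "x": 0, "y": 0, "z": -0.03, "rx": 0, "ry": 0, "rz": 0},
    {"gripper": 0, "x": 0, "y": 0, "z": 0, "rx": 0, "ry": 0, "rz": 0}
  ]
}}

```text
clock: 11.17
eef_pos: [0.5579, -0.4074, 0.2091]
tcp_rot: [3.132, 0.019, 0.017]
contact_force: [1.1, -0.7, 2.1]
gripper_width: -0.0002
```

```bash
python3 m.py 1; python3 - <<'E'
from plant import imaging
import cv2
c=imaging.camera("side");cv2.imwrite("pics/side3.png",c["image"][:,:,::-1])
a=cv2.imread("pics/side3.png")[:,160:480];b=cv2.resize(cv2.imread("pics/"+max((f for f in __import__("os").listdir("pics") if f.startswith("s_")),key=lambda f:float(f[2:-4])))[160:320,110:270],(480,480),interpolation=cv2.INTER_NEAREST)
cv2.imwrite("pics/v3.png",cv2.hconcat([a,b]))
E
```

```text
11.1667 [ 0.5579 -0.4074  0.2091] [ 1.08 -0.68  2.13]
y (np.float64(-0.27986499024793454), array([128, 204,  16,  49, 263], dtype=int32), array([134.92395437, 225.90114068])) travel 0.449486232399119
```

View pics/v3.png

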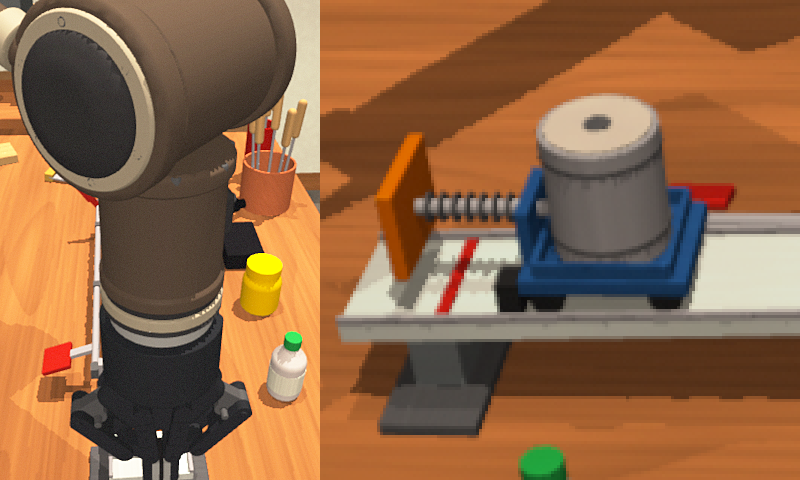

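The trolley's deck is against the black stop, the flask is upright, and the hand is clear. I'll let the arm settle, then hand in.

{"op": "step_arm", "data": {
  "steps": [
    {"gripper": 0, "x": 0, "y": 0, "z": 0, "rx": 0, "ry": 0, "rz": 0},
    {"gripper": 0, "x": 0, "y": 0, "z": 0, "rx": 0, "ry": 0, "rz": 0},
    {"gripper": 0, "x": 0, "y": 0, "z": 0, "rx": 0, "ry": 0, "rz": 0},
    {"gripper": 0, "x": 0, "y": 0, "z": 0, "rx": 0, "ry": 0, "rz": 0}
  ]
}}

```text
clock: 11.6
eef_pos: [0.5539, -0.401, 0.199]
tcp_rot: [-3.14, -0.023, 0.004]
contact_force: [-0.5, -0.8, 0.2]
gripper_width: -0.0001
```

```bash
python3 m.py 1; python3 -c "
from plant import ticket; print(ticket.finish_job())"
```

```text
11.6 [ 0.5539 -0.401   0.199 ] [-0.52 -0.76  0.23]
y (np.float64(-0.2797705320665846), array([128, 204,  17,  49, 264], dtype=int32), array([134.95833333, 225.8219697 ])) travel 0.44939177421776905
the job is handed in; nothing more can be done
None
```

I pressed the paddle and the trolley ran free past the yellow line. The closed fingers then caught it on the sprung plate while moving downhill with it. It stood for about 1.7 s at a travel of about 0.395 m, short of the red line at 0.415. I let it down at about 30 mm/s onto the end stops, moved the hand away and handed the job in at about 11.65 s.

- **Last checks:** the final pictures show the deck against the stop, the flask upright in its seat, and the hand clear. The jar, bottle and block look to be in their places. The plate did not move measurably over the last 0.4 s.
- **Disagreement:** my camera reading near the red line ran a few mm high. It gave 0.449 m at the end where home is 0.44, and 0.399 m at the stand where the hand position gave 0.391 m for the plate. I put this down to the plate's side face coming into view.
- **Not measured:** I could not read the spring compression or contact force closely. My simulation put the peak compression at 9 to 16 mm, against the 18 mm limit, and the wrist force noise was comparable to the contact force.

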